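# Transfer sensor modules to the burn-in rack in reverse order

## Task

Move the four sensor modules from their programming cradles to the burn-in rack in reverse order. Count the cradles from the robot's left and the rack's pockets from its yellow end block: the module from the first cradle goes in the fourth pocket, the second in the third, the third in the second, and the fourth in the first, next to the yellow block. Stand each one upright on the floor of its pocket, setting it down rather than dropping it.

Things in the scene. Friction and masses are not known exactly. Their poses are not given: they have to be found in the camera images.
- module_red: wireless sensor module with a red upper part: upright box 36 x 36 mm, 56 mm tall, white below and red on the uppermost 20 mm, with a thin grey stub antenna (7 mm across, 13 mm high) on one top corner at x = y = +11 mm; about 110 g, loose. Origin: centre of its underside, z up, x and y along its sides. At the start it stands in the red cradle, up to 3 mm off centre and up to 14 degrees turned in it
- module_blue: wireless sensor module with a blue upper part: upright box 36 x 36 mm, 56 mm tall, white below and blue on the uppermost 20 mm, with a thin grey stub antenna (7 mm across, 13 mm high) on one top corner at x = y = +11 mm; about 110 g, loose. Origin: centre of its underside, z up, x and y along its sides. At the start it stands in the blue cradle, up to 3 mm off centre and up to 14 degrees turned in it
- module_white: wireless sensor module with a white upper part: upright box 36 x 36 mm, 56 mm tall, white all over, with a thin grey stub antenna (7 mm across, 13 mm high) on one top corner at x = y = +11 mm; about 110 g, loose. Origin: centre of its underside, z up, x and y along its sides. At the start it stands in the white cradle, up to 3 mm off centre and up to 14 degrees turned in it
- module_black: wireless sensor module with a black upper part: upright box 36 x 36 mm, 56 mm tall, white below and black on the uppermost 20 mm, with a thin grey stub antenna (7 mm across, 13 mm high) on one top corner at x = y = +11 mm; about 110 g, loose. Origin: centre of its underside, z up, x and y along its sides. At the start it stands in the black cradle, up to 3 mm off centre and up to 14 degrees turned in it
- cradle_red: red programming cradle, fixed: 60 x 60 mm tray, origin at the centre of its underside (4 mm above the table, on a steel strip); its seat is 8 mm and its 4 mm thick rim 14 mm above the origin. The four cradles stand in one row along their common y axis (within 12 degrees of the world's y, to the robot's left), 66 mm apart, in any order
- cradle_blue: blue programming cradle, fixed: 60 x 60 mm tray, origin at the centre of its underside (4 mm above the table, on a steel strip); its seat is 8 mm and its 4 mm thick rim 14 mm above the origin. The four cradles stand in one row along their common y axis (within 12 degrees of the world's y, to the robot's left), 66 mm apart, in any order
- cradle_white: white programming cradle, fixed: 60 x 60 mm tray, origin at the centre of its underside (4 mm above the table, on a steel strip); its seat is 8 mm and its 4 mm thick rim 14 mm above the origin. The four cradles stand in one row along their common y axis (within 12 degrees of the world's y, to the robot's left), 66 mm apart, in any order
- cradle_black: black programming cradle, fixed: 60 x 60 mm tray, origin at the centre of its underside (4 mm above the table, on a steel strip); its seat is 8 mm and its 4 mm thick rim 14 mm above the origin. The four cradles stand in one row along their common y axis (within 12 degrees of the world's y, to the robot's left), 66 mm apart, in any order
- rack: burn-in rack, fixed on the table: grey and aluminium tray 74 mm (x) by 272 mm (y) with four square open pockets, 58 x 58 mm inside, in a row along its y axis (within 12 degrees of the world's y), their centres at x = 0, y = +99, +33, -33, -99 mm. Origin: centre of the underside; pocket floors at z = 6 mm, wall tops at z = 20 mm, walls 8 mm thick. Empty at the start; it stands either nearer to or farther from the robot than the cradles
- yellow_end: yellow block at one end of the rack, fixed: 74 x 18 x 22 mm high, origin at the centre of its underside, at x = 0, y = +147 or -147 mm in the rack's frame (a black block is at the other end)
Mind the look-alikes: they are no part of the job. What is shaped like the yellow_end but blue is not meant.

How it is judged:
At the end, for the whole second after the job is handed in: Every module upright (0.1 rad), at rest on a pocket floor (within 3.5 mm), within 14 mm of that pocket's centre in the rack's x and y (anywhere inside the walls); counted from the yellow block, their order reverses that of their same-coloured cradles counted from the robot's left (x of module_red in the frame of rack between -0.014 and 0.014 m and z of module_red in the frame of rack between 0.003 and 0.0095 m and (y of module_red in the frame of rack between 0.085 and 0.113 m or y of module_red in the frame of rack between 0.019 and 0.047 m or y of module_red in the frame of rack between -0.047 and -0.019 m or y of module_red in the frame of rack between -0.113 and -0.085 m) and angle between each of module_red, module_blue, module_white, module_black's own z axis and vertical below 0.1 rad and linear speed of each of module_red, module_blue, module_white, module_black below 0.02 m/s and angular speed of each of module_red, module_blue, module_white, module_black below 0.2 rad/s and x of module_blue in the frame of rack between -0.014 and 0.014 m and z of module_blue in the frame of rack between 0.003 and 0.0095 m and (y of module_blue in the frame of rack between 0.085 and 0.113 m or y of module_blue in the frame of rack between 0.019 and 0.047 m or y of module_blue in the frame of rack between -0.047 and -0.019 m or y of module_blue in the frame of rack between -0.113 and -0.085 m) and x of module_white in the frame of rack between -0.014 and 0.014 m and z of module_white in the frame of rack between 0.003 and 0.0095 m and (y of module_white in the frame of rack between 0.085 and 0.113 m or y of module_white in the frame of rack between 0.019 and 0.047 m or y of module_white in the frame of rack between -0.047 and -0.019 m or y of module_white in the frame of rack between -0.113 and -0.085 m) and x of module_black in the frame of rack between -0.014 and 0.014 m and z of module_black in the frame of rack between 0.003 and 0.0095 m and (y of module_black in the frame of rack between 0.085 and 0.113 m or y of module_black in the frame of rack between 0.019 and 0.047 m or y of module_black in the frame of rack between -0.047 and -0.019 m or y of module_black in the frame of rack between -0.113 and -0.085 m) and (y of cradle_blue in the frame of cradle_red below 0 m or (horizontal distance between module_blue and yellow_end above 0.081 m and horizontal distance between module_red and yellow_end below 0.081 m) or (horizontal distance between module_blue and yellow_end above 0.147 m and horizontal distance between module_red and yellow_end below 0.147 m) or (horizontal distance between module_blue and yellow_end above 0.213 m and horizontal distance between module_red and yellow_end below 0.213 m)) and (y of cradle_blue in the frame of cradle_red above 0 m or (horizontal distance between module_red and yellow_end above 0.081 m and horizontal distance between module_blue and yellow_end below 0.081 m) or (horizontal distance between module_red and yellow_end above 0.147 m and horizontal distance between module_blue and yellow_end below 0.147 m) or (horizontal distance between module_red and yellow_end above 0.213 m and horizontal distance between module_blue and yellow_end below 0.213 m)) and (y of cradle_white in the frame of cradle_red below 0 m or (horizontal distance between module_white and yellow_end above 0.081 m and horizontal distance between module_red and yellow_end below 0.081 m) or (horizontal distance between module_white and yellow_end above 0.147 m and horizontal distance between module_red and yellow_end below 0.147 m) or (horizontal distance between module_white and yellow_end above 0.213 m and horizontal distance between module_red and yellow_end below 0.213 m)) and (y of cradle_white in the frame of cradle_red above 0 m or (horizontal distance between module_red and yellow_end above 0.081 m and horizontal distance between module_white and yellow_end below 0.081 m) or (horizontal distance between module_red and yellow_end above 0.147 m and horizontal distance between module_white and yellow_end below 0.147 m) or (horizontal distance between module_red and yellow_end above 0.213 m and horizontal distance between module_white and yellow_end below 0.213 m)) and (y of cradle_white in the frame of cradle_blue below 0 m or (horizontal distance between module_white and yellow_end above 0.081 m and horizontal distance between module_blue and yellow_end below 0.081 m) or (horizontal distance between module_white and yellow_end above 0.147 m and horizontal distance between module_blue and yellow_end below 0.147 m) or (horizontal distance between module_white and yellow_end above 0.213 m and horizontal distance between module_blue and yellow_end below 0.213 m)) and (y of cradle_white in the frame of cradle_blue above 0 m or (horizontal distance between module_blue and yellow_end above 0.081 m and horizontal distance between module_white and yellow_end below 0.081 m) or (horizontal distance between module_blue and yellow_end above 0.147 m and horizontal distance between module_white and yellow_end below 0.147 m) or (horizontal distance between module_blue and yellow_end above 0.213 m and horizontal distance between module_white and yellow_end below 0.213 m)) and (y of cradle_black in the frame of cradle_red below 0 m or (horizontal distance between module_black and yellow_end above 0.081 m and horizontal distance between module_red and yellow_end below 0.081 m) or (horizontal distance between module_black and yellow_end above 0.147 m and horizontal distance between module_red and yellow_end below 0.147 m) or (horizontal distance between module_black and yellow_end above 0.213 m and horizontal distance between module_red and yellow_end below 0.213 m)) and (y of cradle_black in the frame of cradle_red above 0 m or (horizontal distance between module_red and yellow_end above 0.081 m and horizontal distance between module_black and yellow_end below 0.081 m) or (horizontal distance between module_red and yellow_end above 0.147 m and horizontal distance between module_black and yellow_end below 0.147 m) or (horizontal distance between module_red and yellow_end above 0.213 m and horizontal distance between module_black and yellow_end below 0.213 m)) and (y of cradle_black in the frame of cradle_blue below 0 m or (horizontal distance between module_black and yellow_end above 0.081 m and horizontal distance between module_blue and yellow_end below 0.081 m) or (horizontal distance between module_black and yellow_end above 0.147 m and horizontal distance between module_blue and yellow_end below 0.147 m) or (horizontal distance between module_black and yellow_end above 0.213 m and horizontal distance between module_blue and yellow_end below 0.213 m)) and (y of cradle_black in the frame of cradle_blue above 0 m or (horizontal distance between module_blue and yellow_end above 0.081 m and horizontal distance between module_black and yellow_end below 0.081 m) or (horizontal distance between module_blue and yellow_end above 0.147 m and horizontal distance between module_black and yellow_end below 0.147 m) or (horizontal distance between module_blue and yellow_end above 0.213 m and horizontal distance between module_black and yellow_end below 0.213 m)) and (y of cradle_black in the frame of cradle_white below 0 m or (horizontal distance between module_black and yellow_end above 0.081 m and horizontal distance between module_white and yellow_end below 0.081 m) or (horizontal distance between module_black and yellow_end above 0.147 m and horizontal distance between module_white and yellow_end below 0.147 m) or (horizontal distance between module_black and yellow_end above 0.213 m and horizontal distance between module_white and yellow_end below 0.213 m)) and (y of cradle_black in the frame of cradle_white above 0 m or (horizontal distance between module_white and yellow_end above 0.081 m and horizontal distance between module_black and yellow_end below 0.081 m) or (horizontal distance between module_white and yellow_end above 0.147 m and horizontal distance between module_black and yellow_end below 0.147 m) or (horizontal distance between module_white and yellow_end above 0.213 m and horizontal distance between module_black and yellow_end below 0.213 m))); the robot touches nothing.
It fails at once if a module is let go (not touched by the fingers) with its underside more than 50 mm above the table: dropped (height (world z) of module_red above 0.05 m and contact force between the fingers and module_red below 0.05 N).
It fails at once if a module is let go (not touched by the fingers) with its underside more than 50 mm above the table: dropped (height (world z) of module_blue above 0.05 m and contact force between the fingers and module_blue below 0.05 N).
It fails at once if a module is let go (not touched by the fingers) with its underside more than 50 mm above the table: dropped (height (world z) of module_white above 0.05 m and contact force between the fingers and module_white below 0.05 N).
It fails at once if a module is let go (not touched by the fingers) with its underside more than 50 mm above the table: dropped (height (world z) of module_black above 0.05 m and contact force between the fingers and module_black below 0.05 N).
It also fails if it takes over 120 s, if anything falls off the work surface, if the arm or the gripper's body presses on something with over 40 N, if the wrist force passes 120 N, or if a joint passes its speed limit or range.

## Robot

A 6-joint arm with a two-finger parallel gripper is mounted at the origin on the work surface. World frame = base frame: x ahead of the robot, y to its left, z up, the work surface at z = 0. Lengths are in m, angles in rad, forces in N, time in s.
With the tool pointing down it reaches from about 0.35 to 0.975 m from the base axis. Payload 4.9 kg.
Tool frame: the origin (TCP) lies at the very end of the fingers, on their centre line; the grasp point (between the pads) lies 19 mm behind it; z points along the fingers, y is the line along which they close (so a half turn about z gives the same grasp; the last joint's range is limited). The gripper opens to 85 mm and grips with 20 to 120 N. Pads are 22 mm wide; open, the fingers measure 114 mm over their backs; the gripper's body (76 mm by 85 mm) begins 54 mm behind the grasp point. The pads swing forward as they close: fully open they stand 13 mm farther back than shut.
Start: joints at [1.105, 0.053, 1.613, -0, 1.476, -0.119], TCP at [0.212, 0.588, 0.231] pointing down, gripper open.
Joint ranges: [-3.01, 3.01], [-1.01, 2.22], [0.06, 2.58], [-1.02, 4.17], [0.09, 2.62], [-3.14, 3.14]. Speed limits (rad/s): [2.57, 2.57, 3.14, 3.14, 3.14, 3.14].

## Interface

Orientations are given as a rotation vector (axis times angle).
In Python, from station import * gives the robot as it stands.
- The arm moves only by the shell command python3 -m crank 'ROWS' [OPENING] [FORCE]. ROWS is JSON, a list of rows, each an object with "offset": the shift along the tool's x, y, z in m, a list of three; "twist": the turn, a rotation vector about the tool's x, y, z in degrees, a list of three. In form: [{"offset": [x, y, z], "twist": [rx, ry, rz]}, ...]. A call has 1 to 20 rows; each row is the pose to reach, as a shift and turn from the pose commanded when the call began, along the tool's axes at that moment; what a row does not reach only later rows make up. A row lasts 1/8 s, in which the tool goes at most 62.5 mm and 10.7 degrees, less where a joint would pass 70% of its speed; a pose out of reach is approached as far as the arm can. A call with a gripper value outside its range is refused whole. OPENING is the opening, from 0 (shut) to 1 (fully open), set as the call begins (- or left out, the last holds). The fingers move at their own pace and stop on an object; FORCE is the grip in N (left out, the last holds). Time passes only in rows, so rows that repeat a pose let the fingers close. It gives the time, the measured TCP pose, the force, the opening and the grip force at its end, in the units of the state.
- get_obs(): the state, without advancing time (a new reading comes with each control period).
- get_image(name): name is "scene" or "top"; returns the picture (400x640x3 uint8, red, green, blue); there is no depth.
- get_calibration(name): a dict with "intrinsics" (3x3 intrinsics, pixels), "world_from_camera" (4x4, takes a point from camera to world coordinates). Camera axes: x right, y up, looking along -z (the intrinsics and any distortion apply to the point x, -y, -z); pixel columns grow to the right and rows downward; lengths in m; the calibration is good to about 2 mm. A picture is of the moment at which its call begins. get_calibration takes no time and is no camera call.
- finish_job(): hands the job in; it is judged then, once.
Trained networks look in the newest picture that a camera, given by its name, has taken for a name from the list of things; names that differ only in an ending like _2 or _b are one class to them, and where a whole thing is asked for, a point or a joint stands for the part that bears it (a point fixed in the world has none). Each returns a list of dicts, best first, with "confidence" (0 to 1); they miss things now and then, are a little off and sometimes report something else, mostly with a low value. They report only what shows in the picture. A call takes as long as a camera call. They do not tell look-alikes from the thing itself.
- cut_out(query, camera): "region" (400x640 bool, what is visible of it) and "rect" ([centre column, centre row, width, height] in pixels, round what is visible of it).
The state is a dict: "t": time; "q": joint angles; "dq": joint speeds; "effort": joint torques, N m; "tool_pos": TCP position; "tool_rot": TCP orientation; "contact_force": force on the tool from outside, world axes, zero at the start; "wrist_torque": the same for the moment, N m; "opening": finger opening in m; "grip_force": force on a finger pad.
Only numpy, scipy, OpenCV 4.12 (cv2) and the standard library are available. Lean on these libraries where they do the work, as an engineer would, in place of code of your own. Each camera call takes 0.05 s, during which the arm holds its last target. There are 200 camera calls.

## Working session

There is one attempt and no reset: what is moved stays moved. The work goes in short steps, Python scripts to look and compute and a shell command to move; the robot and the scene stay as the last step left them, time stands still between calls to the robot, and variables do not carry over. Pictures are saved under pics/ and viewed, at most 14 in all, crops included, and the job is handed in when it is done.

```bash
mkdir -p pics; python3 - <<'E'
from station import *
import cv2,numpy as np
for c in("top","scene"):
    im=get_image(c);cv2.imwrite(f"pics/{c}0.png",im[:,:,::-1]); k=get_calibration(c);print(c,{a:np.round(b,3).tolist() if hasattr(b,'__len__') else b for a,b in k.items()})
for n in["module_red","module_blue","module_white","module_black","cradle_red","cradle_blue","cradle_white","cradle_black","rack","yellow_end"]:
    print(n,[(round(d["confidence"],2),np.round(d["rect"],1).tolist()) for d in cut_out(n,"top")][:3])
o=get_obs();print(o["tool_pos"],o["tool_rot"],o["opening"])
E
```

```text
top {'intrinsics': [[420.69, 0.0, 317.738], [0.0, 420.69, 199.214], [0.0, 0.0, 1.0]], 'world_from_camera': [[-0.03, 0.993, -0.115, 0.455], [-1.0, -0.03, 0.002, 0.035], [-0.001, 0.115, 0.993, 0.916], [0.0, 0.0, 0.0, 1.0]]}
scene {'intrinsics': [[459.75, 0.0, 321.159], [0.0, 459.75, 203.823], [0.0, 0.0, 1.0]], 'world_from_camera': [[-0.41, -0.711, 0.571, 0.991], [0.912, -0.328, 0.247, 0.227], [0.012, 0.622, 0.783, 0.646], [0.0, 0.0, 0.0, 1.0]]}
module_red [(0.74, [307.8, 250.9, 26.2, 19.5])]
module_blue [(0.77, [245.8, 255.5, 23.7, 21.8])]
module_white [(0.89, [341.2, 242.2, 21.9, 21.5])]
module_black [(0.67, [280.6, 251.9, 19.5, 16.6])]
cradle_red [(0.57, [312.6, 248.8, 32.4, 28.8])]
cradle_blue [(0.85, [249.3, 251.5, 33.0, 34.3]), (0.69, [231.8, 182.5, 10.3, 34.8]), (0.19, [311.2, 250.8, 29.6, 32.8])]
cradle_white [(0.58, [341.5, 246.2, 32.0, 28.8])]
cradle_black [(0.77, [280.2, 253.1, 27.9, 27.3]), (0.32, [247.0, 256.1, 24.2, 19.8])]
rack [(0.97, [296.3, 177.6, 127.6, 44.1]), (0.64, [278.4, 252.7, 18.3, 19.6])]
yellow_end [(0.88, [193.2, 260.9, 16.8, 38.4]), (0.79, [194.8, 158.2, 14.5, 33.8]), (0.7, [279.4, 254.6, 16.2, 14.5])]
[0.21239505 0.58778009 0.23130761] [ 5.41963683e-01  3.09448368e+00 -1.12083489e-05] 0.08573399622036039
```

View pics/top0.png

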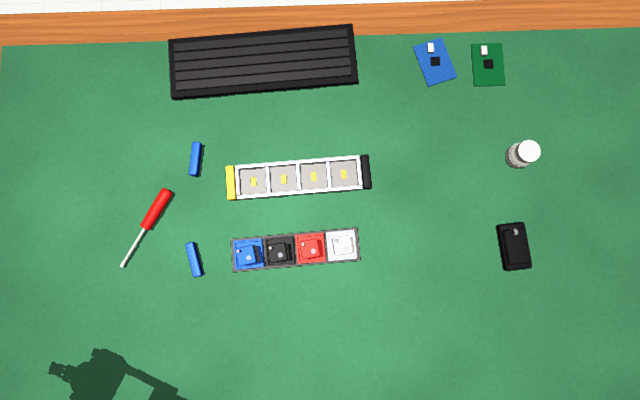

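View pics/scene0.png

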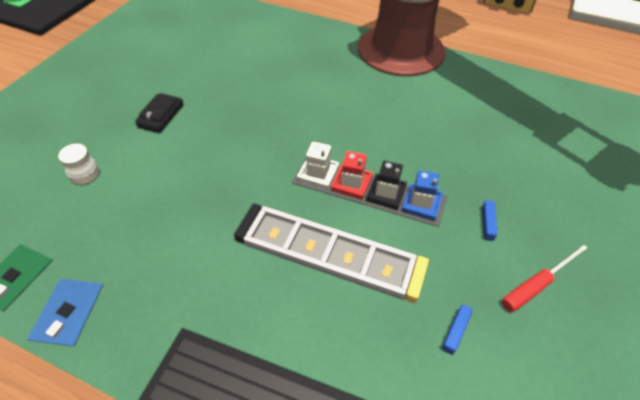

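The top view shows cradles at row ~250, left to right blue (247), black (280), red (311) and white (342). The rack is at row ~177 with the yellow end on the left (230,182) and black on the right. Targets: blue goes to pocket 4, black to 3, red to 2 and white to 1. I'll zoom in to find the top corners.

```bash
cat > h.py <<'E'
import cv2,numpy as np
from station import *
def ray(cam,uv,z):
    c=get_calibration(cam);K=np.array(c["intrinsics"]);T=np.array(c["world_from_camera"])
    uv=np.atleast_2d(uv).astype(float);D=c.get("distortion")
    p=np.c_[(uv[:,0]-K[0,2])/K[0,0],-(uv[:,1]-K[1,2])/K[1,1],-np.ones(len(uv))]@T[:3,:3].T
    o=T[:3,3];return (o+p*((z-o[2])/p[:,2])[:,None])[:,:2]
def proj(cam,P):
    c=get_calibration(cam);K=np.array(c["intrinsics"]);T=np.array(c["world_from_camera"])
    q=(np.atleast_2d(P)-T[:3,3])@T[:3,:3]
    return np.c_[K[0,2]+K[0,0]*q[:,0]/-q[:,2],K[1,2]+K[1,1]*q[:,1]/q[:,2]]
def box(cam,x,y,yaw,z0,z1,hx,hy):
    c,s=np.cos(yaw),np.sin(yaw);L=np.array([[a*hx,b*hy] for a,b in((1,1),(1,-1),(-1,-1),(-1,1))])@np.array([[c,s],[-s,c]])+[x,y]
    return [proj(cam,np.c_[L,np.full(4,z)]) for z in(z0,z1)]
E
python3 - <<'E'
from h import *
im=cv2.imread("pics/top0.png")
c=im[220:280,225:365];cv2.imwrite("pics/c1.png",cv2.resize(c,None,fx=5.7,fy=5.7,interpolation=cv2.INTER_CUBIC))
c=im[145:210,220:380];cv2.imwrite("pics/c2.png",cv2.resize(c,None,fx=5,fy=5,interpolation=cv2.INTER_CUBIC))
# rack mask -> rect
for n in["rack"]+["cradle_"+k for k in("blue","black","red","white")]+["module_"+k for k in("blue","black","red","white")]:
    m=cut_out(n,"top")
    if not m: print(n,"none");continue
    m=m[0]["region"];p=np.argwhere(m)[:,::-1]
    z=.02 if n=="rack" else .018 if n[0]=="c" else .068
    w=ray("top",p,z);r=cv2.minAreaRect((w*1000).astype(np.float32));print(n,np.round(r[0],1),np.round(r[1],1),round(r[2],1),"mean",np.round(w.mean(0)*1000,1))
E
```

```text
rack [607.9  75.2] [ 75.9 271.2] 3.1 mean [607.8  75.4]
cradle_blue [448.5 184.3] [61.6 61.9] 3.4 mean [450.2 179.8]
cradle_black [451.5 118.7] [60.1 60.7] 3.9 mean [452.2 116.7]
cradle_red [455.8  52.4] [59.5 58.1] 3.4 mean [456.9  49.8]
cradle_white [459.5 -11.6] [60.4 61.4] 3.0 mean [459.6  -9.9]
module_blue [445.6 178.9] [36.1 43. ] 10.8 mean [445.8 179.1]
module_black [449.3 117.4] [36.3 40.4] 7.6 mean [449.  117.6]
module_red [454.7  54.2] [36.3 36.5] 9.5 mean [454.4  54. ]
module_white [460.5 -10.5] [37.4 38.6] 7.3 mean [460.4 -11. ]
```

View pics/c1.png

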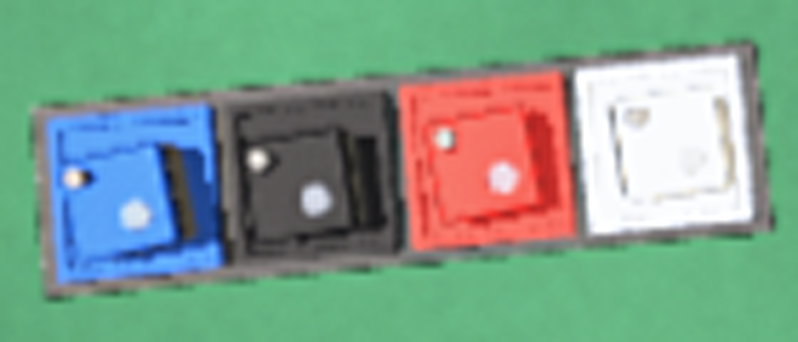

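View pics/c2.png

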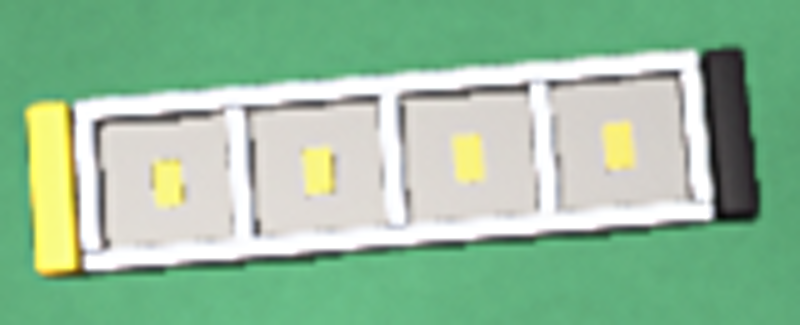

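The crops show the module top faces turned slightly more than their trays, all in the same sense. The mask fits agree with the sizes given: the trays measure 60 mm, the rack 76x271 mm, and the row angle is about 3.3°. Next I'll check the module faces using corners from the crop.

```bash
python3 - <<'E'
from h import *
C=dict(blue=[(63,170),(160,147),(180,238),(78,265)],black=[(245,147),(340,128),(355,228),(257,240)],red=[(430,125),(525,108),(540,205),(447,220)],white=[(612,103),(720,95),(728,185),(625,198)])
im=cv2.imread("pics/top0.png");im=cv2.resize(im,None,fx=5,fy=5,interpolation=cv2.INTER_CUBIC)
def draw(b,col):
    for q in b: cv2.polylines(im,[((q+.5)*5).astype(int)],True,col,1)
for n,c in C.items():
    p=(np.array(c)+.5)/5.7-.5+[225,220];w=ray("top",p,.068)
    r=cv2.minAreaRect((w*1000).astype(np.float32));print(n,np.round(r[0],1),np.round(r[1],1),round(r[2],1),np.round(w.mean(0)*1000,1))
# candidates
M=dict(blue=(.4455,.181,10.8),black=(.4495,.118,7.9),red=(.4545,.053,9.3),white=(.4605,-.011,7))
for x,y,a in M.values(): draw(box("top",x,y,np.radians(a),.012,.068,.018,.018)[1:],(0,255,0))
R=np.radians(3.1);rx,ry=.608,.0752
for d in(99,33,-33,-99):
    x,y=rx-np.sin(R)*d/1e3,ry+np.cos(R)*d/1e3;print(d,round(x,4),round(y,4))
    draw(box("top",x,y,R,.006,.02,.029,.029)[1:],(0,0,255))
cv2.imwrite("pics/o1.png",im[145*5:282*5,220*5:380*5][:, :800][:600] if 0 else cv2.resize(im[725:1400,1100:1900],None,fx=.88,fy=.88))
E
```

```text
blue [444.2 181.5] [33.5 36.7] 11.7 [444.5 181.1]
black [449.3 118.3] [35.3 34.5] 7.4 [449.3 118.2]
red [454.6  52.5] [34.3 34. ] 8.4 [454.8  52.6]
white [459.1 -12.4] [33.4 38.2] 2.8 [459.5 -12.8]
99 0.6026 0.1741
33 0.6062 0.1082
-33 0.6098 0.0422
-99 0.6134 -0.0237
```

View pics/o1.png

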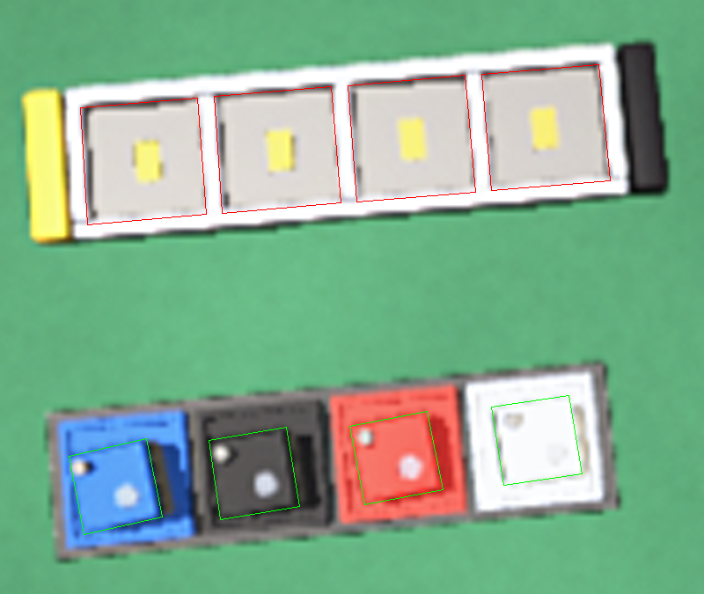

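The overlay fits: red squares sit on the pocket inner edges and green squares on the module tops. Now a helper that gives the shift in tool axes to a goal.

```bash
cat > go.py <<'E'
import sys,numpy as np
from station import *
from scipy.spatial.transform import Rotation as R
o=get_obs();r=R.from_rotvec(o["tool_rot"]);M=r.as_matrix()
psi=np.degrees(np.arctan2(M[1,1],M[0,1]))
x,y,z,a=map(float,sys.argv[1:5])
G=R.from_euler('z',a-psi,degrees=True)*r  # same tilt
g=np.radians(a);G=R.from_matrix(np.array([[-np.sin(g),np.cos(g),0],[np.cos(g),np.sin(g),0],[0,0,-1.]]))
print("offset",np.round(M.T@([x,y,z]-np.array(o["tool_pos"])),4),"twist",np.round((r.inv()*G).as_rotvec(degrees=True),2),"pos",np.round(o["tool_pos"],4),"psi",round(psi,2),"q",np.round(o["q"],2),"t",o["t"])
E
python3 go.py .445 .181 .13 11
```

```text
offset [-0.357  -0.3035  0.1013] twist [ 0.    0.   59.13] pos [0.2124 0.5878 0.2313] psi 70.13 q [ 1.1   0.05  1.61 -0.    1.48 -0.12] t 1.05
```

```bash
python3 -m crank '[{"offset":[-0.357,-0.3035,0.1013],"twist":[0,0,59]},{"offset":[-0.357,-0.3035,0.1013],"twist":[0,0,59]},{"offset":[-0.357,-0.3035,0.1013],"twist":[0,0,59]},{"offset":[-0.357,-0.3035,0.1013],"twist":[0,0,59]},{"offset":[-0.357,-0.3035,0.1013],"twist":[0,0,59]},{"offset":[-0.357,-0.3035,0.1013],"twist":[0,0,59]},{"offset":[-0.357,-0.3035,0.1013],"twist":[0,0,59]},{"offset":[-0.357,-0.3035,0.1013],"twist":[0,0,59]},{"offset":[-0.357,-0.3035,0.1013],"twist":[0,0,59]},{"offset":[-0.357,-0.3035,0.1013],"twist":[0,0,59]},{"offset":[-0.357,-0.3035,0.1013],"twist":[0,0,59]},{"offset":[-0.357,-0.3035,0.1013],"twist":[0,0,59]}]' 1 40; python3 go.py .445 .181 .034 11
python3 - <<'E'
from h import *
cv2.imwrite("pics/s1.png",get_image("scene")[:,:,::-1])
E
```

```text
t: 2.55
tool_pos: [0.4447, 0.182, 0.1303]
tool_rot: [1.993, 2.428, 0.001]
contact_force: [0.5, 0.5, 0.2]
opening: 0.0858
grip_force: 0.0
offset [-0.001   0.      0.0963] twist [ 0.03 -0.    0.24] pos [0.4447 0.182  0.1303] psi 11.24 q [ 0.23 -0.22  2.04  0.    1.32  0.04] t 2.55
```

View pics/s1.png

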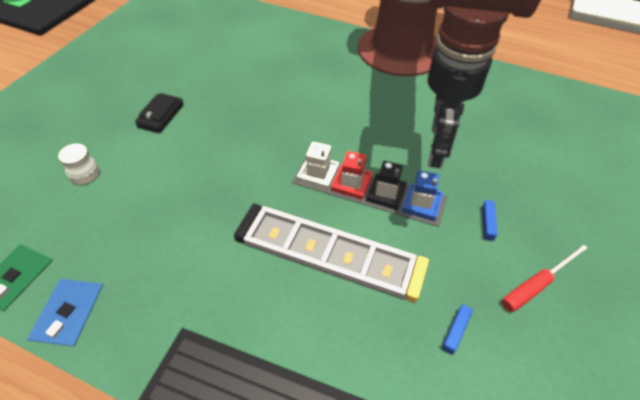

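The gripper hangs above the blue module at about (440,160), with the fingers across the row. I'll descend and grip.

```bash
python3 -m crank '[{"offset":[-0.001,0,0.03],"twist":[0,0,0]},{"offset":[-0.001,0,0.06],"twist":[0,0,0]},{"offset":[-0.001,0,0.08],"twist":[0,0,0]},{"offset":[-0.001,0,0.096],"twist":[0,0,0]},{"offset":[-0.001,0,0.096],"twist":[0,0,0]}]'; python3 -m crank '[{"offset":[0,0,0],"twist":[0,0,0]},{"offset":[0,0,0],"twist":[0,0,0]},{"offset":[0,0,0],"twist":[0,0,0]},{"offset":[0,0,0],"twist":[0,0,0]},{"offset":[0,0,0],"twist":[0,0,0]},{"offset":[0,0,0],"twist":[0,0,0]},{"offset":[0,0,0],"twist":[0,0,0]},{"offset":[0,0,0],"twist":[0,0,0]}]' 0 40
```

```text
t: 3.22
tool_pos: [0.4441, 0.18, 0.0328]
tool_rot: [-1.994, -2.426, 0.003]
contact_force: [0.6, -0.6, -0.4]
opening: 0.0854
grip_force: 0.0
t: 4.22
tool_pos: [0.4461, 0.1802, 0.0351]
tool_rot: [1.995, 2.426, 0.002]
contact_force: [0.6, 0.1, 6.0]
opening: 0.0356
grip_force: 40.8
```

```bash
python3 -m crank '[{"offset":[0,0,-0.01],"twist":[0,0,0]},{"offset":[0,0,-0.03],"twist":[0,0,0]},{"offset":[0,0,-0.055],"twist":[0,0,0]},{"offset":[0,0,-0.08],"twist":[0,0,0]},{"offset":[0,0,-0.096],"twist":[0,0,0]},{"offset":[0,0,-0.096],"twist":[0,0,0]}]';python3 go.py .6134 -.0237 .13 3
```

```text
t: 4.97
tool_pos: [0.4458, 0.1802, 0.1311]
tool_rot: [1.995, 2.425, 0.003]
contact_force: [-0.7, 0.6, -1.7]
opening: 0.0356
grip_force: 40.5
offset [-0.2324  0.1251  0.0014] twist [ 0.13 -0.01  8.13] pos [0.4458 0.1802 0.1311] psi 11.13 q [ 0.23 -0.22  2.04 -0.    1.32  0.03] t 4.975
```

```bash
python3 -m crank '[{"offset":[-0.02,0.01,0],"twist":[0,0,1]},{"offset":[-0.05,0.027,0],"twist":[0,0,2]},{"offset":[-0.085,0.046,0],"twist":[0,0,3]},{"offset":[-0.12,0.065,0],"twist":[0,0,4]},{"offset":[-0.155,0.084,0],"twist":[0,0,5]},{"offset":[-0.19,0.103,0],"twist":[0,0,7]},{"offset":[-0.215,0.116,0],"twist":[0,0,8]},{"offset":[-0.228,0.123,0],"twist":[0,0,8]},{"offset":[-0.232,0.125,0],"twist":[0,0,8]},{"offset":[-0.232,0.125,0],"twist":[0,0,8]}]';python3 go.py .6134 -.0237 .028 3
```

```text
t: 6.22
tool_pos: [0.6121, -0.0229, 0.1294]
tool_rot: [-2.159, -2.281, 0.001]
contact_force: [0.9, -0.8, -1.1]
opening: 0.0355
grip_force: 40.5
offset [-0.0009  0.0014  0.1014] twist [-0.06 -0.03  0.15] pos [ 0.6121 -0.0229  0.1294] psi 3.15 q [-0.16  0.11  1.73  0.    1.31 -0.21] t 6.225
```

```bash
python3 -m crank '[{"offset":[-0.001,0.001,0.02],"twist":[0,0,0]},{"offset":[-0.001,0.001,0.05],"twist":[0,0,0]},{"offset":[-0.001,0.001,0.075],"twist":[0,0,0]},{"offset":[-0.001,0.001,0.09],"twist":[0,0,0]},{"offset":[-0.001,0.001,0.096],"twist":[0,0,0]},{"offset":[-0.001,0.001,0.099],"twist":[0,0,0]},{"offset":[-0.001,0.001,0.1],"twist":[0,0,0]},{"offset":[-0.001,0.001,0.1],"twist":[0,0,0]}]'
python3 -m crank '[{"offset":[0,0,0.001],"twist":[0,0,0]},{"offset":[0,0,0.001],"twist":[0,0,0]}]'
python3 -m crank '[{"offset":[0,0,0.001],"twist":[0,0,0]},{"offset":[0,0,0.001],"twist":[0,0,0]}]'
python3 - <<'E'
from h import *
a=cv2.resize(get_image("top")[140:290,215:385,::-1],None,fx=2.3,fy=2.3);b=cv2.resize(get_image("scene")[130:310,220:460,::-1],None,fx=1.65,fy=1.917)
cv2.imwrite("pics/p1.png",np.hstack([a,cv2.resize(b,(400,a.shape[0]))]))
E
```

```text
t: 7.22
tool_pos: [0.6143, -0.0245, 0.0309]
tool_rot: [2.159, 2.28, 0.001]
contact_force: [0.1, -0.5, -1.6]
opening: 0.0353
grip_force: 40.5
t: 7.48
tool_pos: [0.6138, -0.0244, 0.0292]
tool_rot: [2.16, 2.281, 0.0]
contact_force: [0.1, 0.1, -1.2]
opening: 0.0355
grip_force: 40.5
t: 7.72
tool_pos: [0.6139, -0.0245, 0.0291]
tool_rot: [-2.16, -2.281, 0.0]
contact_force: [-2.8, 0.5, 5.1]
opening: 0.0353
grip_force: 41.2
```

View pics/p1.png

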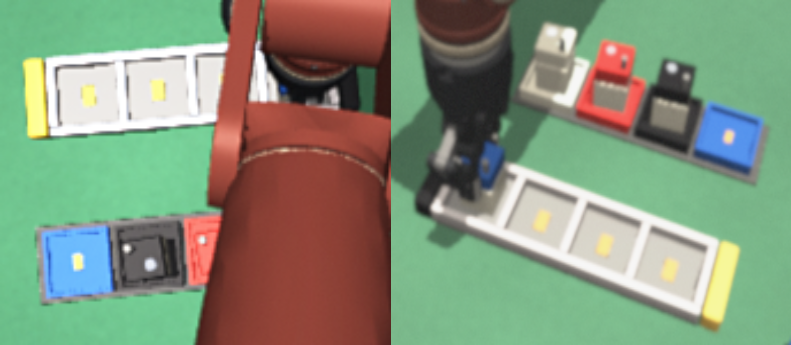

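The blue module stands in the fourth pocket (next to the black block), and the wrist force turned from -1.2 to +5 N, so it is on the floor. I'll release and retreat.

```bash
python3 -m crank '[{"offset":[0,0,0],"twist":[0,0,0]},{"offset":[0,0,0],"twist":[0,0,0]},{"offset":[0,0,0],"twist":[0,0,0]},{"offset":[0,0,0],"twist":[0,0,0]},{"offset":[0,0,0],"twist":[0,0,0]},{"offset":[0,0,-0.01],"twist":[0,0,0]},{"offset":[0,0,-0.04],"twist":[0,0,0]},{"offset":[0,0,-0.075],"twist":[0,0,0]},{"offset":[0,0,-0.102],"twist":[0,0,0]},{"offset":[0,0,-0.102],"twist":[0,0,0]}]' 1;python3 go.py .4493 .118 .13 7.7
```

```text
t: 9.07
tool_pos: [0.6159, -0.0248, 0.1339]
tool_rot: [2.156, 2.277, 0.006]
contact_force: [-0.4, 0.1, 0.5]
opening: 0.0855
grip_force: 0.0
offset [ 0.1517 -0.1586  0.0026] twist [ 0.39  0.1  -4.57] pos [ 0.6159 -0.0248  0.1339] psi 3.13 q [-0.16  0.11  1.72 -0.    1.31 -0.22] t 9.075
```

```bash
python3 -m crank '[{"offset":[0.04,-0.04,0],"twist":[0,0,-1]},{"offset":[0.08,-0.08,0],"twist":[0,0,-3]},{"offset":[0.12,-0.12,0],"twist":[0,0,-4]},{"offset":[0.151,-0.157,0],"twist":[0,0,-4.5]},{"offset":[0.151,-0.157,0],"twist":[0,0,-4.5]},{"offset":[0.151,-0.157,0],"twist":[0,0,-4.5]},{"offset":[0.151,-0.157,0],"twist":[0,0,-4.5]}]';python3 go.py .4493 .118 .034 7.7
```

```text
t: 9.95
tool_pos: [0.4493, 0.1172, 0.1298]
tool_rot: [-2.07, -2.363, 0.0]
contact_force: [0.3, 0.1, -0.0]
opening: 0.0855
grip_force: 0.0
offset [0.0008 0.0001 0.0958] twist [-0.02  0.01 -0.14] pos [0.4493 0.1172 0.1298] psi 7.56 q [ 0.09 -0.26  2.08 -0.    1.33 -0.04] t 9.95
```

```bash
python3 -m crank '[{"offset":[0,0,0.03],"twist":[0,0,0]},{"offset":[0,0,0.06],"twist":[0,0,0]},{"offset":[0,0,0.08],"twist":[0,0,0]},{"offset":[0,0,0.096],"twist":[0,0,0]},{"offset":[0,0,0.096],"twist":[0,0,0]}]'; python3 -m crank '[{"offset":[0,0,0],"twist":[0,0,0]},{"offset":[0,0,0],"twist":[0,0,0]},{"offset":[0,0,0],"twist":[0,0,0]},{"offset":[0,0,0],"twist":[0,0,0]},{"offset":[0,0,0],"twist":[0,0,0]},{"offset":[0,0,0],"twist":[0,0,0]},{"offset":[0,0,0],"twist":[0,0,0]},{"offset":[0,0,0],"twist":[0,0,0]}]' 0 40
python3 -m crank '[{"offset":[0,0,-0.01],"twist":[0,0,0]},{"offset":[0,0,-0.03],"twist":[0,0,0]},{"offset":[0,0,-0.055],"twist":[0,0,0]},{"offset":[0,0,-0.08],"twist":[0,0,0]},{"offset":[0,0,-0.096],"twist":[0,0,0]},{"offset":[0,0,-0.096],"twist":[0,0,0]}]';python3 go.py .6098 .0422 .13 3
```

```text
t: 10.58
tool_pos: [0.448, 0.1173, 0.0327]
tool_rot: [-2.068, -2.362, 0.003]
contact_force: [-0.3, 0.2, -0.8]
opening: 0.0855
grip_force: 0.0
t: 11.58
tool_pos: [0.4496, 0.1179, 0.0351]
tool_rot: [2.068, 2.363, 0.002]
contact_force: [-0.1, 0.4, 5.1]
opening: 0.0351
grip_force: 40.9
t: 12.32
tool_pos: [0.4493, 0.1179, 0.1311]
tool_rot: [2.068, 2.363, 0.003]
contact_force: [0.1, 0.0, -1.3]
opening: 0.0355
grip_force: 40.2
offset [-0.0963  0.149   0.0014] twist [0.13 0.   4.63] pos [0.4493 0.1179 0.1311] psi 7.63 q [ 0.1  -0.26  2.08 -0.    1.33 -0.04] t 12.325
```

```bash
python3 -m crank '[{"offset":[-0.009,0.014,0],"twist":[0,0,1]},{"offset":[-0.026,0.04,0],"twist":[0,0,2]},{"offset":[-0.045,0.07,0],"twist":[0,0,3]},{"offset":[-0.064,0.1,0],"twist":[0,0,4]},{"offset":[-0.083,0.128,0],"twist":[0,0,4.6]},{"offset":[-0.093,0.144,0],"twist":[0,0,4.6]},{"offset":[-0.096,0.149,0],"twist":[0,0,4.6]},{"offset":[-0.096,0.149,0],"twist":[0,0,4.6]},{"offset":[-0.096,0.149,0],"twist":[0,0,4.6]}]';python3 go.py .6098 .0422 .028 3
```

```text
t: 13.45
tool_pos: [0.6084, 0.0427, 0.1294]
tool_rot: [-2.161, -2.279, 0.001]
contact_force: [-0.7, -0.5, -1.6]
opening: 0.0355
grip_force: 40.3
offset [-0.0006  0.0015  0.1014] twist [-0.07 -0.01  0.05] pos [0.6084 0.0427 0.1294] psi 3.05 q [-0.05  0.1   1.74  0.    1.3  -0.11] t 13.45
```

```bash
python3 -m crank '[{"offset":[0,0.001,0.02],"twist":[0,0,0]},{"offset":[0,0.001,0.05],"twist":[0,0,0]},{"offset":[0,0.001,0.075],"twist":[0,0,0]},{"offset":[0,0.001,0.09],"twist":[0,0,0]},{"offset":[0,0.001,0.096],"twist":[0,0,0]},{"offset":[0,0.001,0.099],"twist":[0,0,0]},{"offset":[0,0.001,0.1],"twist":[0,0,0]},{"offset":[0,0.001,0.1],"twist":[0,0,0]}]'
python3 -m crank '[{"offset":[0,0,0.001],"twist":[0,0,0]},{"offset":[0,0,0.002],"twist":[0,0,0]},{"offset":[0,0,0.002],"twist":[0,0,0]}]'
```

```text
t: 14.45
tool_pos: [0.6107, 0.0424, 0.0308]
tool_rot: [2.161, 2.279, 0.001]
contact_force: [0.8, -0.6, -1.8]
opening: 0.0353
grip_force: 40.3
t: 14.82
tool_pos: [0.6106, 0.0424, 0.0291]
tool_rot: [2.161, 2.279, 0.001]
contact_force: [-1.9, -0.2, 4.6]
opening: 0.0353
grip_force: 41.0
```

On the floor. Release, retreat and go to red.

```bash
python3 -m crank '[{"offset":[0,0,0],"twist":[0,0,0]},{"offset":[0,0,0],"twist":[0,0,0]},{"offset":[0,0,0],"twist":[0,0,0]},{"offset":[0,0,0],"twist":[0,0,0]},{"offset":[0,0,0],"twist":[0,0,0]},{"offset":[0,0,-0.01],"twist":[0,0,0]},{"offset":[0,0,-0.04],"twist":[0,0,0]},{"offset":[0,0,-0.075],"twist":[0,0,0]},{"offset":[0,0,-0.102],"twist":[0,0,0]},{"offset":[0,0,-0.102],"twist":[0,0,0]},{"offset":[0,0,-0.102],"twist":[0,0,0]},{"offset":[0,0,-0.102],"twist":[0,0,0]}]' 1;python3 go.py .4546 .053 .13 9
```

```text
t: 16.32
tool_pos: [0.6089, 0.0425, 0.128]
tool_rot: [-2.16, -2.278, 0.003]
contact_force: [-1.0, 1.0, -0.4]
opening: 0.0853
grip_force: 0.0
offset [ 0.0186 -0.1535 -0.0015] twist [-0.19 -0.03 -5.97] pos [0.6089 0.0425 0.128 ] psi 3.03 q [-0.05  0.1   1.74 -0.    1.3  -0.11] t 16.325
```

```bash
python3 -m crank '[{"offset":[0.005,-0.04,0],"twist":[0,0,-1]},{"offset":[0.01,-0.08,0],"twist":[0,0,-3]},{"offset":[0.015,-0.12,0],"twist":[0,0,-5]},{"offset":[0.0185,-0.154,0],"twist":[0,0,-6]},{"offset":[0.0185,-0.154,0],"twist":[0,0,-6]},{"offset":[0.0185,-0.154,0],"twist":[0,0,-6]},{"offset":[0.0185,-0.154,0],"twist":[0,0,-6]}]';python3 go.py .4546 .053 .034 9
```

```text
t: 17.2
tool_pos: [0.4562, 0.0527, 0.13]
tool_rot: [2.04, 2.389, -0.0]
contact_force: [-0.2, -0.1, 0.1]
opening: 0.0853
grip_force: 0.0
offset [ 0.0006 -0.0015  0.096 ] twist [-0.    0.    0.01] pos [0.4562 0.0527 0.13  ] psi 9.01 q [-0.05 -0.28  2.09 -0.    1.33 -0.2 ] t 17.2
```

```bash
python3 -m crank '[{"offset":[0,-0.001,0.03],"twist":[0,0,0]},{"offset":[0,-0.001,0.06],"twist":[0,0,0]},{"offset":[0,-0.001,0.08],"twist":[0,0,0]},{"offset":[0,-0.001,0.096],"twist":[0,0,0]},{"offset":[0,-0.001,0.096],"twist":[0,0,0]}]'; python3 -m crank '[{"offset":[0,0,0],"twist":[0,0,0]},{"offset":[0,0,0],"twist":[0,0,0]},{"offset":[0,0,0],"twist":[0,0,0]},{"offset":[0,0,0],"twist":[0,0,0]},{"offset":[0,0,0],"twist":[0,0,0]},{"offset":[0,0,0],"twist":[0,0,0]},{"offset":[0,0,0],"twist":[0,0,0]},{"offset":[0,0,0],"twist":[0,0,0]}]' 0 40
python3 -m crank '[{"offset":[0,0,-0.01],"twist":[0,0,0]},{"offset":[0,0,-0.03],"twist":[0,0,0]},{"offset":[0,0,-0.055],"twist":[0,0,0]},{"offset":[0,0,-0.08],"twist":[0,0,0]},{"offset":[0,0,-0.096],"twist":[0,0,0]},{"offset":[0,0,-0.096],"twist":[0,0,0]}]';python3 go.py .6062 .1082 .13 3
```

```text
t: 17.82
tool_pos: [0.4537, 0.0526, 0.0327]
tool_rot: [-2.038, -2.387, 0.003]
contact_force: [0.7, -0.0, -0.1]
opening: 0.0855
grip_force: 0.0
t: 18.82
tool_pos: [0.4553, 0.0526, 0.035]
tool_rot: [2.039, 2.388, 0.002]
contact_force: [-0.9, -0.6, 5.2]
opening: 0.0355
grip_force: 40.9
t: 19.58
tool_pos: [0.455, 0.0526, 0.1311]
tool_rot: [2.039, 2.388, 0.002]
contact_force: [0.0, -0.2, -1.2]
opening: 0.0351
grip_force: 40.2
offset [0.0312 0.1581 0.0014] twist [0.13 0.02 6.03] pos [0.455  0.0526 0.1311] psi 9.03 q [-0.05 -0.28  2.09 -0.    1.33 -0.21] t 19.575
```

```bash
python3 -m crank '[{"offset":[0.003,0.015,0],"twist":[0,0,1]},{"offset":[0.008,0.042,0],"twist":[0,0,2]},{"offset":[0.015,0.074,0],"twist":[0,0,3]},{"offset":[0.021,0.106,0],"twist":[0,0,5]},{"offset":[0.027,0.136,0],"twist":[0,0,6]},{"offset":[0.03,0.153,0],"twist":[0,0,6]},{"offset":[0.031,0.158,0],"twist":[0,0,6]},{"offset":[0.031,0.158,0],"twist":[0,0,6]},{"offset":[0.031,0.158,0],"twist":[0,0,6]}]';python3 go.py .6062 .1082 .028 3
```

```text
t: 20.7
tool_pos: [0.6047, 0.1078, 0.1295]
tool_rot: [-2.162, -2.279, 0.001]
contact_force: [-0.4, 0.2, -1.4]
opening: 0.0356
grip_force: 40.3
offset [0.0003 0.0017 0.1015] twist [-0.07  0.01  0.02] pos [0.6047 0.1078 0.1295] psi 3.02 q [ 0.06  0.11  1.73 -0.    1.31  0.  ] t 20.7
```

```bash
python3 -m crank '[{"offset":[0,0.001,0.02],"twist":[0,0,0]},{"offset":[0,0.001,0.05],"twist":[0,0,0]},{"offset":[0,0.001,0.075],"twist":[0,0,0]},{"offset":[0,0.001,0.09],"twist":[0,0,0]},{"offset":[0,0.001,0.096],"twist":[0,0,0]},{"offset":[0,0.001,0.099],"twist":[0,0,0]},{"offset":[0,0.001,0.1],"twist":[0,0,0]},{"offset":[0,0.001,0.1],"twist":[0,0,0]}]'
python3 -m crank '[{"offset":[0,0,0.001],"twist":[0,0,0]},{"offset":[0,0,0.002],"twist":[0,0,0]},{"offset":[0,0,0.002],"twist":[0,0,0]}]'
```

```text
t: 21.7
tool_pos: [0.6072, 0.1082, 0.0309]
tool_rot: [2.161, 2.279, 0.002]
contact_force: [-0.3, -0.3, -1.3]
opening: 0.0355
grip_force: 40.3
t: 22.08
tool_pos: [0.607, 0.1082, 0.0291]
tool_rot: [2.161, 2.279, 0.001]
contact_force: [-2.0, -0.0, 4.7]
opening: 0.0352
grip_force: 40.9
```

```bash
python3 -m crank '[{"offset":[0,0,0],"twist":[0,0,0]},{"offset":[0,0,0],"twist":[0,0,0]},{"offset":[0,0,0],"twist":[0,0,0]},{"offset":[0,0,0],"twist":[0,0,0]},{"offset":[0,0,0],"twist":[0,0,0]},{"offset":[0,0,-0.01],"twist":[0,0,0]},{"offset":[0,0,-0.04],"twist":[0,0,0]},{"offset":[0,0,-0.075],"twist":[0,0,0]},{"offset":[0,0,-0.102],"twist":[0,0,0]},{"offset":[0,0,-0.102],"twist":[0,0,0]},{"offset":[0,0,-0.102],"twist":[0,0,0]},{"offset":[0,0,-0.102],"twist":[0,0,0]}]' 1;python3 go.py .46 -.0115 .13 6
```

```text
t: 23.58
tool_pos: [0.6053, 0.108, 0.1279]
tool_rot: [-2.16, -2.278, 0.004]
contact_force: [-0.3, -0.2, -1.9]
opening: 0.0854
grip_force: 0.0
offset [-0.1117 -0.1514 -0.0016] twist [-0.19 -0.   -2.97] pos [0.6053 0.108  0.1279] psi 3.03 q [ 0.06  0.11  1.72 -0.    1.31  0.  ] t 23.575
```

```bash
python3 -m crank '[{"offset":[-0.03,-0.04,0],"twist":[0,0,-1]},{"offset":[-0.06,-0.08,0],"twist":[0,0,-2]},{"offset":[-0.09,-0.12,0],"twist":[0,0,-3]},{"offset":[-0.1115,-0.152,0],"twist":[0,0,-3]},{"offset":[-0.1115,-0.152,0],"twist":[0,0,-3]},{"offset":[-0.1115,-0.152,0],"twist":[0,0,-3]},{"offset":[-0.1115,-0.152,0],"twist":[0,0,-3]}]';python3 go.py .46 -.0115 .034 6
python3 - <<'E'
from h import *
a=get_image("top")[140:290,215:385,::-1];b=get_image("scene")[130:310,220:460,::-1]
cv2.imwrite("pics/p2.png",np.hstack([cv2.resize(a,(391,345)),cv2.resize(b,(400,345))]))
E
```

```text
t: 24.45
tool_pos: [0.4613, -0.0108, 0.1299]
tool_rot: [-2.1, -2.336, -0.0]
contact_force: [-0.2, -0.6, 0.5]
opening: 0.0853
grip_force: 0.0
offset [-0.0006 -0.0013  0.0959] twist [-0.01 -0.01  0.08] pos [ 0.4613 -0.0108  0.1299] psi 6.08 q [-0.19 -0.27  2.08  0.    1.33 -0.29] t 24.45
```

View pics/p2.png

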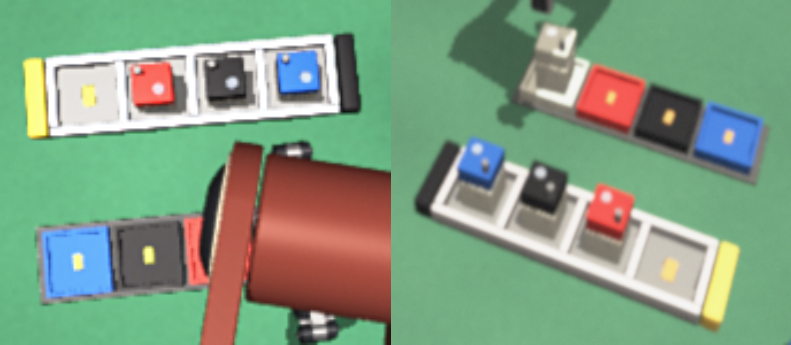

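Blue, black and red stand upright in pockets 4, 3 and 2. The white module is still in its cradle, and the pocket next to the yellow block is empty.

```bash
python3 -m crank '[{"offset":[0,-0.001,0.03],"twist":[0,0,0]},{"offset":[0,-0.001,0.06],"twist":[0,0,0]},{"offset":[0,-0.001,0.08],"twist":[0,0,0]},{"offset":[0,-0.001,0.096],"twist":[0,0,0]},{"offset":[0,-0.001,0.096],"twist":[0,0,0]}]'; python3 -m crank '[{"offset":[0,0,0],"twist":[0,0,0]},{"offset":[0,0,0],"twist":[0,0,0]},{"offset":[0,0,0],"twist":[0,0,0]},{"offset":[0,0,0],"twist":[0,0,0]},{"offset":[0,0,0],"twist":[0,0,0]},{"offset":[0,0,0],"twist":[0,0,0]},{"offset":[0,0,0],"twist":[0,0,0]},{"offset":[0,0,0],"twist":[0,0,0]}]' 0 40
python3 -m crank '[{"offset":[0,0,-0.01],"twist":[0,0,0]},{"offset":[0,0,-0.03],"twist":[0,0,0]},{"offset":[0,0,-0.055],"twist":[0,0,0]},{"offset":[0,0,-0.08],"twist":[0,0,0]},{"offset":[0,0,-0.096],"twist":[0,0,0]},{"offset":[0,0,-0.096],"twist":[0,0,0]}]';python3 go.py .6026 .1741 .13 3
```

```text
t: 25.18
tool_pos: [0.4588, -0.011, 0.0327]
tool_rot: [-2.099, -2.334, 0.002]
contact_force: [0.6, -0.5, -0.7]
opening: 0.0857
grip_force: 0.0
t: 26.18
tool_pos: [0.4606, -0.0115, 0.035]
tool_rot: [2.1, 2.334, 0.002]
contact_force: [-0.4, 0.1, 5.1]
opening: 0.0354
grip_force: 40.9
t: 26.92
tool_pos: [0.4603, -0.0115, 0.1311]
tool_rot: [2.1, 2.334, 0.002]
contact_force: [0.5, 0.6, -0.8]
opening: 0.0359
grip_force: 40.2
offset [0.1696 0.161  0.0014] twist [0.13 0.03 3.03] pos [ 0.4603 -0.0115  0.1311] psi 6.03 q [-0.19 -0.28  2.09 -0.    1.33 -0.29] t 26.925
```

```bash
python3 -m crank '[{"offset":[0.015,0.014,0],"twist":[0,0,1]},{"offset":[0.04,0.038,0],"twist":[0,0,1]},{"offset":[0.066,0.063,0],"twist":[0,0,2]},{"offset":[0.092,0.088,0],"twist":[0,0,2]},{"offset":[0.118,0.112,0],"twist":[0,0,3]},{"offset":[0.144,0.137,0],"twist":[0,0,3]},{"offset":[0.162,0.154,0],"twist":[0,0,3]},{"offset":[0.169,0.161,0],"twist":[0,0,3]},{"offset":[0.1695,0.161,0],"twist":[0,0,3]},{"offset":[0.1695,0.161,0],"twist":[0,0,3]}]';python3 go.py .6026 .1741 .028 3
```

```text
t: 28.18
tool_pos: [0.6012, 0.1734, 0.1294]
tool_rot: [-2.162, -2.278, 0.002]
contact_force: [-0.0, -0.5, -2.1]
opening: 0.0359
grip_force: 40.3
offset [0.0007 0.0016 0.1014] twist [-0.08  0.02 -0.  ] pos [0.6012 0.1734 0.1294] psi 3.0 q [ 0.16  0.14  1.7  -0.    1.31  0.11] t 28.175
```

```bash
python3 -m crank '[{"offset":[0.001,0.001,0.02],"twist":[0,0,0]},{"offset":[0.001,0.001,0.05],"twist":[0,0,0]},{"offset":[0.001,0.001,0.075],"twist":[0,0,0]},{"offset":[0.001,0.001,0.09],"twist":[0,0,0]},{"offset":[0.001,0.001,0.096],"twist":[0,0,0]},{"offset":[0.001,0.001,0.099],"twist":[0,0,0]},{"offset":[0.001,0.001,0.1],"twist":[0,0,0]},{"offset":[0.001,0.001,0.1],"twist":[0,0,0]}]'
python3 -m crank '[{"offset":[0,0,0.001],"twist":[0,0,0]},{"offset":[0,0,0.002],"twist":[0,0,0]},{"offset":[0,0,0.002],"twist":[0,0,0]}]'
```

```text
t: 29.18
tool_pos: [0.6035, 0.1753, 0.0308]
tool_rot: [2.161, 2.279, 0.002]
contact_force: [0.1, 0.5, -1.5]
opening: 0.0355
grip_force: 40.3
t: 29.55
tool_pos: [0.6034, 0.1753, 0.0291]
tool_rot: [2.162, 2.279, 0.001]
contact_force: [-1.5, -1.6, 4.6]
opening: 0.0357
grip_force: 40.9
```

On the floor. I'll release, go up and aside so the rack is visible, and check.

```bash
python3 -m crank '[{"offset":[0,0,0],"twist":[0,0,0]},{"offset":[0,0,0],"twist":[0,0,0]},{"offset":[0,0,0],"twist":[0,0,0]},{"offset":[0,0,0],"twist":[0,0,0]},{"offset":[0,0,0],"twist":[0,0,0]},{"offset":[0,0,-0.01],"twist":[0,0,0]},{"offset":[0,0,-0.04],"twist":[0,0,0]},{"offset":[0,0,-0.08],"twist":[0,0,0]},{"offset":[0,0,-0.12],"twist":[0,0,0]},{"offset":[0.06,-0.04,-0.15],"twist":[0,0,0]},{"offset":[0.12,-0.08,-0.17],"twist":[0,0,0]},{"offset":[0.18,-0.11,-0.17],"twist":[0,0,0]},{"offset":[0.23,-0.14,-0.17],"twist":[0,0,0]},{"offset":[0.28,-0.16,-0.17],"twist":[0,0,0]},{"offset":[0.28,-0.16,-0.17],"twist":[0,0,0]},{"offset":[0.28,-0.16,-0.17],"twist":[0,0,0]},{"offset":[0.28,-0.16,-0.17],"twist":[0,0,0]}]' 1
python3 - <<'E'
from h import *
t=get_image("top");b=get_image("scene")[130:310,220:460,::-1];a=t[140:290,215:385,::-1]
cv2.imwrite("pics/p3.png",np.hstack([cv2.resize(a,(391,345)),cv2.resize(b,(400,345))]))
R=np.radians(3.1)
for n in("white","red","black","blue"):
    d=cut_out("module_"+n,"top")
    for e in d[:2]:
        w=ray("top",np.argwhere(e["region"])[:,::-1],.062).mean(0)-[.608,.0752]
        print(n,round(e["confidence"],2),np.round(1000*w@np.array([[np.cos(R),-np.sin(R)],[np.sin(R),np.cos(R)]]),1))
E
```

```text
t: 31.68
tool_pos: [0.4292, 0.4452, 0.1981]
tool_rot: [2.163, 2.277, -0.0]
contact_force: [-0.1, -0.0, -0.4]
opening: 0.0854
grip_force: 0.0
white 0.86 [-5.4 97.3]
white 0.62 [-154.3  110.8]
red 0.54 [-5.3 31.5]
black 0.88 [ -4.8 -31.6]
black 0.16 [-153.7   48.3]
blue 0.8 [ -5.5 -95.6]
```

View pics/p3.png

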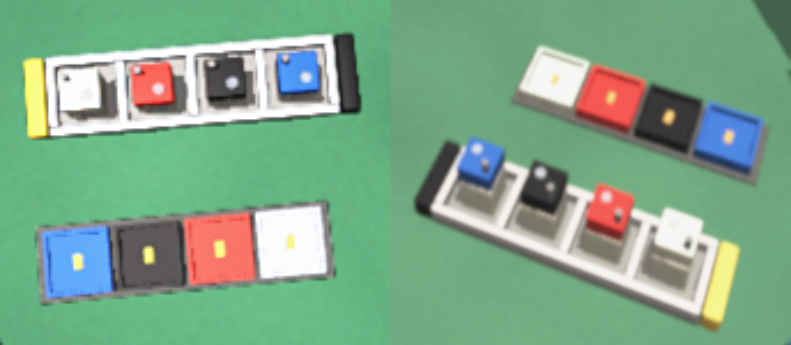

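All four modules stand upright in their pockets, in the order white, red, black, blue from the yellow block. Their measured offsets are within about 6 mm of the pocket centres, and the arm is clear.

```bash
python3 -c "
from station import *
print(finish_job())"
```

```text
the job is handed in; nothing more can be done
None
```

I handed the job in at about 32 s of the 120 s limit: all four modules were set down on their pocket floors in reverse order (white, red, black, blue from the yellow block), upright and about 6 mm off the pocket centres at most; no verdict was returned.

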